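# Load the leaf drill jig

## Robot

A 6-joint arm with a two-finger parallel gripper is mounted at the origin on a cart in front of the work surface, level with it; the furniture and walls round the work are solid. World frame = base frame: x ahead of the robot, y to its left, z up, the work surface at z = 0. Lengths are in mm, angles in rad, forces in N, time in s.
With the tool pointing down it reaches from about 300 to 775 mm from the base axis. Payload 14.6 kg.
Tool frame: the origin (TCP) lies midway between the tips of the shut fingers; the grasp point (between the pads) lies 19 mm behind it; z points along the fingers, y is the line along which they close (so a half turn about z gives the same grasp; the last joint's range is limited). The gripper opens to 94 mm and grips with 3 to 60 N. Pads are 16 mm wide; open, the fingers measure 119 mm over their backs; the gripper's body (75 mm by 177 mm) begins 78 mm behind the grasp point.
Start: joints at [1.118, 0.3, 1.521, -0, 1.321, -0.067], TCP at [206.962, 509.565, 205.446] pointing down, gripper open.
Joint ranges: [-3.03, 3.03], [-0.79, 2.21], [0.23, 2.52], [-1.04, 4.18], [0, 3.07], [-2.55, 2.55]. Speed limits (rad/s): [2.22, 2.22, 2.57, 3.14, 3.14, 3.14].

## Interface

Orientations are given as a rotation vector (axis times angle).
In Python, from rig import status, eyes, r gives the robot as it stands. The module is installed in compiled form; this text tells all that it offers.
- The arm moves only by the tool step_arm, never from a script. Its argument "steps" is a list that holds one entry, the list of rows, each a list of 5 numbers: the shift along the world's x, y, z in mm, then the turn about the world's z in rad, then the finger opening in mm, from 0 to 94. A call has 1 to 20 rows; each row shifts and turns the commanded pose from where the row before left it; what a row does not reach is not made up. A row lasts 1/8 s, in which the tool goes at most 62.5 mm and 10.7 degrees, less where a joint would pass 70% of its speed; a pose out of reach is approached as far as the arm can. A call is refused whole if a number of a shift passes 62.5 or a number of a turn 0.188, either way. A call with a gripper value outside its range is refused whole. The fingers move at their own pace and stop on an object; "newtons" is the grip in N (left out, the last holds). Time passes only in rows, so rows that do not move let the fingers close. It gives the time, the measured TCP pose, the force, the opening and the grip force at its end, in the units of the state.
- status.read_state(): the state, without advancing time (a new reading comes with each control period).
- eyes.camera(name): name is "scene" or "top" or "wrist"; returns (picture, depth): 480x640x3 uint8, blue, green, red; 480x640 float32, mm along the optical axis (not along the pixel's ray), 0 where there is no reading.
- eyes.camera_params(name): a dict with "fovy" (degrees; the focal length in pixels is half the picture's height over the tangent of half this angle, whatever the lens; pixels are square), "cx", "cy" (the principal point, pixels), "rvec" (rotation vector, rad) and "tvec" (3), from world to camera coordinates, as OpenCV has them; the wrist camera has in their place "T_tool_cam" (4x4, takes a point from camera to tool coordinates, whose origin is the TCP and whose axes are the flange's). Camera axes: x right, y down, z forward; pixel columns grow to the right and rows downward; lengths in mm; the calibration is good to about 2 mm. A picture is of the moment at which its call begins: read the wrist's pose just before it. camera_params takes no time and is no camera call.
- r.finish_job(): hands the job in; it is judged then, once.
The state is a dict: "t": time; "q": joint angles; "qd": joint speeds; "joint_torque": joint torques, N m; "eef_pos": TCP position; "tool_rot": TCP orientation; "ft_force": force on the tool from outside, world axes, zero at the start; "wrist_torque": the same for the moment, N m; "grip_width": finger opening in mm; "finger_force": force on a finger pad.
Only numpy, scipy, OpenCV 4.12 (cv2) and the standard library are available. Lean on these libraries where they do the work, as an engineer would, in place of code of your own. Each camera call takes 0.05 s, during which the arm holds its last target. There are 200 camera calls.

## Task

Load the drill jig for its next hole: lay the loose grey square tube offcut lengthwise in the nest on the blue carriage and slide it along, gently, until you feel it home against the end stop. Then tip the raised leaf over from behind, just past its snap point, and let its own spring shut it on the tube: do not press it down with the hand. Leave the red-capped can, the punch, the marker and the red magnet where they are.

Things in the scene. Friction and masses are not known exactly. Their poses are not given: they have to be found in the camera images.
- jig: Drill jig: grey bed 148 x 190 x 10 mm, bolted to the bench, carrying a blue carriage (nest, end stop, leaf) that was slid along the bed's y axis and locked, up to 20 mm either way from centred. This setting is not measured: the end stop must be felt for. Origin: on the bench under the middle of a seated tube if the carriage were centred; z up, x from nest to hinge.
- nest_mid (a point): Nest floor, 32 mm over the bench, where a seated tube's origin would be with the carriage centred; axes as the jig's. Nest 27.5 mm wide along y, between steel rails 82 mm long with flared tops 10 mm above the floor, so grip the tube above them; open at +y. End stop at the -y end, its pad's face at y = -42.5 mm + setting.
- stop_pad (a joint): Steel pad of the end stop, 26 x 20 mm, in front of its blue block: a 20 N preloaded spring keeps it seated (0 m). Pushed harder than that it is driven back toward -y, 0.5 mm for each newton more, and the stop is overloaded; that must not happen.
- tube: Workpiece: loose dark grey square tube offcut 25 x 85 x 25 mm, about 0.1 kg, solid. Origin: middle of its underside; y along its length, z up. Either end may go to the stop; it slides home toward the jig's -y. Left more than about 2 mm short, a lug under the leaf lands on its end and the leaf cannot shut.
- leaf_hinge (a joint): Angle of the aluminium drill-bush leaf, rad: 0 = raised rest, leaning back 112 deg from shut; 1.95 = shut flat on the tube. An over-centre spring strut holds it at either end. Tipping takes 5 to 8 N near the free edge at first, falling to nothing at the snap point (at 0.7 to 1.0), beyond which it springs shut.
- hinge_line (a point): On the leaf's hinge axis (along jig y), 61 mm over the bench; axes as the jig's. Leaf 8 mm thick, y -30 to +54 mm (+ setting), reaching 108 mm from the axis to a free edge with an 11 mm thumb bar: raised, the edge stands 160 mm over the bench and 43 mm to +x of this point. Its back faces +x, free to reach from above.
- oil_can: Bystander: red-capped spray can standing upright behind the jig, 46 x 46 x 146 mm. Origin: middle of its foot.
- punch: Bystander: steel centre punch lying left behind the jig, 12 x 108 x 12 mm. Origin: middle of its underside.
- marker: Bystander: white and black marker pen lying in the steel frame, 18 x 134 x 18 mm. Origin: middle of its underside.
- weld_magnet: Bystander: red arrow-shaped welding magnet lying in the steel frame, 80 x 104 x 16 mm. Origin: middle of its underside.

How it is judged:
By the outcome, as a careful person would: the job done as asked, in the order asked, and still so for the second after the job is handed in, with the robot touching nothing.
It also fails if it takes over 58 s, if anything falls off the work surface, if the arm or the gripper's body presses on something with over 40 N, if the wrist force passes 120 N, or if a joint passes its speed limit or range.

## Working session

There is one attempt and no reset: what is moved stays moved. The work goes in short steps, Python scripts to look and compute and a tool call to move; the robot and the scene stay as the last step left them, time stands still between calls to the robot, and variables do not carry over. Pictures are saved under pics/ and viewed, at most 10 in all, crops included, and the job is handed in when it is done.

Besides the shell and the picture viewer there is one more tool, called by a JSON object that holds its "method" and its "body". step_arm: Moves the arm, as the interface text tells. Its arguments: {"type":"object","properties":{"steps":{"type":"array","items":{"type":"array","items":{"type":"array","items":{"type":"number"}}}},"newtons":{"type":"number"}},"required":["steps"]}

```bash
mkdir -p pics; cat > h.py <<'E'
import numpy as np,cv2
from rig import status,eyes,r
def cam(n):
    s=status.read_state(); im,d=eyes.camera(n); p=eyes.camera_params(n)
    f=240/np.tan(np.radians(p['fovy'])/2)
    if 'rvec' in p:
        R=cv2.Rodrigues(np.array(p['rvec'],float))[0]; t=np.array(p['tvec'],float).ravel(); Rwc=R.T; o=-R.T@t
    else:
        T=np.array(p['T_tool_cam']); Rt=cv2.Rodrigues(np.array(s['tool_rot'],float))[0]
        Rwc=Rt@T[:3,:3]; o=Rt@T[:3,3]+np.array(s['eef_pos'])
    return im,d,(f,p['cx'],p['cy'],Rwc,o)
def cloud(d,c):
    f,cx,cy,R,o=c; v,u=np.mgrid[:480,:640]
    P=np.stack([(u-cx)/f*d,(v-cy)/f*d,d],-1); W=P@R.T+o; W[d<=0]=np.nan; return W
def ray(u,v,z,c):
    f,cx,cy,R,o=c; k=R@np.array([(u-cx)/f,(v-cy)/f,1]); return o+k*(z-o[2])/k[2]
E
python3 - <<'E'
from h import *
for n in ['top','scene']:
    im,d,c=cam(n); cv2.imwrite(f'pics/{n}0.png',im); np.savez(f'{n}0.npz',im=im,d=d,W=cloud(d,c)); print(n,c)
print(status.read_state())
E
```

```text
top (np.float64(505.78184718051307), 319.8221700132705, 236.3450106922861, array([[-0.01847064, -0.99142108,  0.12939507],
       [-0.99979398,  0.01940403,  0.0059564 ],
       [-0.00841609, -0.1292584 , -0.99157523]]), array([ 439.84182083,  -71.48167154, 1038.83124845]))
scene (np.float64(556.9699269035333), 316.98699656658647, 230.36800464465435, array([[-0.7998353 , -0.45762704,  0.38838253],
       [-0.60018989,  0.60335932, -0.52509963],
       [ 0.00596557, -0.65309649, -0.75725121]]), array([198.34798768, 434.22811968, 804.33701678]))
{'t': 0.1, 'q': array([ 1.11839965e+00,  3.00429533e-01,  1.52152663e+00, -8.53297278e-07,
        1.32068538e+00, -6.66219704e-02]), 'qd': array([ 0.00153063, -0.00057333, -0.00135471,  0.00135343,  0.00218919,
        0.0002115 ]), 'joint_torque': array([ 2.42863942e-03, -5.32637036e+01, -3.53289127e+01,  7.10079493e-02,
        2.34062446e-02, -4.27278053e-06]), 'eef_pos': array([206.86324046, 509.3607997 , 204.93215987]), 'tool_rot': array([-6.02171040e-01, -3.08306761e+00,  1.59262082e-03]), 'ft_force': array([-0.54939835, -0.15407705, -0.27587348]), 'wrist_torque': array([ 0.04885943, -0.02134203, -0.00161255]), 'finger_force': 0.0, 'grip_width': 94.14126781743306}
```

View pics/top0.png

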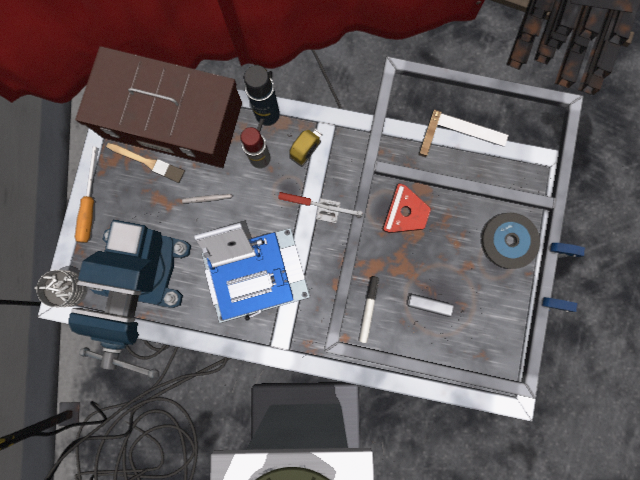

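View pics/scene0.png

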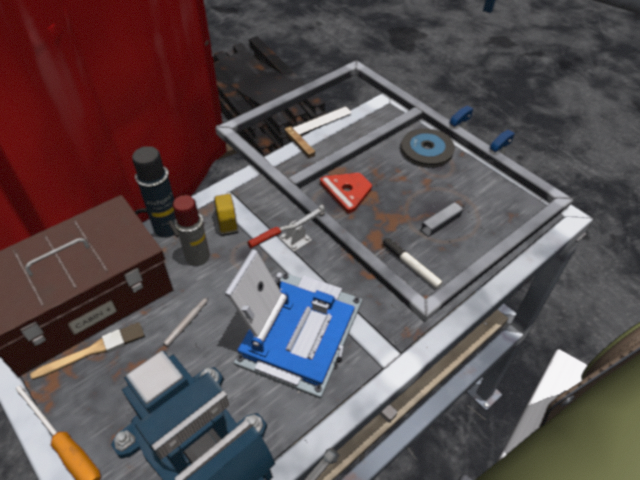

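The top view shows the tube at about (430,305) inside the steel frame, the jig at (255,278) with its leaf raised at (222,242), and the end stop on the right (-y) side. The scene view agrees: stop block at about (320,300), tube at (441,218).

```bash
python3 - <<'E'
from h import *
z=np.load('top0.npz'); im,d,W=z['im'],z['d'],z['W']
b=W[300:310,425:435].reshape(-1,3); print('tube top z',np.nanmedian(b,0))
# tube
m=np.zeros((480,640),np.uint8); sub=(W[...,2]>15)&(W[...,2]<35); m[285:325,400:465]=sub[285:325,400:465]
P=W[m>0]; print(len(P),P.mean(0)); q=cv2.minAreaRect(P[:,:2].astype(np.float32)); print('tube rect',q, cv2.boxPoints(q))
hsv=cv2.cvtColor(im,cv2.COLOR_BGR2HSV)
m=np.zeros((480,640),bool); m[220:330,190:320]=True
bl=m&(hsv[...,0]>100)&(hsv[...,0]<125)&(hsv[...,1]>150)
P=W[bl]; print('blue z hist',np.histogram(P[:,2],bins=np.arange(0,80,5)))
P=P[(P[:,2]>15)&(P[:,2]<40)];q=cv2.minAreaRect(P[:,:2].astype(np.float32)); print('blue rect',q,cv2.boxPoints(q))
print('frame near tube', [W[v,u] for v,u in [(370,430),(305,542),(250,350)]])
x0=[190,220];crop=im[215:325,190:325]; cv2.imwrite('pics/jig0.png',cv2.resize(crop,None,fx=5,fy=5,interpolation=cv2.INTER_CUBIC))
E
```

```text
tube top z [ 432.42282471 -280.92859255   23.96424281]
545 [ 430.11574146 -282.38042727   23.71068473]
tube rect ((430.31561279296875, -282.4838562011719), (85.44292449951172, 24.786283493041992), 74.99555206298828) [[ 407.28467 -320.54025]
 [ 431.2259  -326.95724]
 [ 453.34656 -244.42746]
 [ 429.40533 -238.01047]]
blue z hist (array([   0,    0,    0,    2,    3,  728, 2015,  134,    9,    9,   98,
         25,   11,   21,    6]), array([ 0,  5, 10, 15, 20, 25, 30, 35, 40, 45, 50, 55, 60, 65, 70, 75]))
blue rect ((496.1961364746094, 78.1773910522461), (140.0130157470703, 144.21780395507812), 14.782601356506348) [[410.10803  130.03723 ]
 [446.9055    -9.407082]
 [582.28424   26.31755 ]
 [545.4868   165.76187 ]]
frame near tube [array([ 304.8428815 , -275.74317904,   23.4263058 ]), array([ 426.71647721, -496.59976092,   38.89634548]), array([ 542.91618768, -125.46530873,   28.08919203])]
```

View pics/jig0.png

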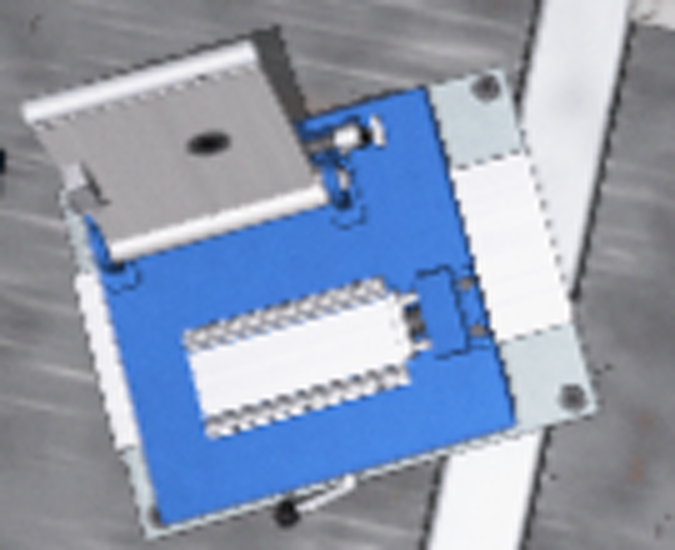

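Jig yaw is about +14.8°, and the tube's about -15°. The crop shows the nest around (300,385), the stop pad at about (412,320) and the leaf hinge along (110,255)–(330,195). Next I check how much room the gripper body has beside the leaf.

```bash
python3 - <<'E'
from h import *
z=np.load('top0.npz'); im,d,W=z['im'],z['d'],z['W']
a=np.radians(14.8); ex=np.array([np.cos(a),np.sin(a)]); ey=np.array([-np.sin(a),np.cos(a)])
X=W[...,:2]@ex; Y=W[...,:2]@ey; Z=W[...,2]
s=im.max(2).astype(int)-im.min(2); 
m=np.zeros((480,640),bool); m[265:305,222:280]=True
f=m&(s<40)&(im.min(2)>190)&(Z>25)&(Z<38)
for n,A in (('X',X),('Y',Y),('Z',Z)): print('floor',n,np.percentile(A[f],[0,5,50,95,100]).round(1),f.sum())
g=m&(s<60)&(Z>37.5)&(Z<47); print('rails X',np.histogram(X[g],bins=np.arange(440,540,4)), 'Y',np.percentile(Y[g],[2,98]))
st=m|True; st=np.zeros_like(m); st[262:300,262:300]=True; st&=(Z>44)&(Z<80); print('stop block',st.sum(),np.percentile(X[st],[2,50,98]),np.percentile(Y[st],[2,50,98]),np.percentile(Z[st],[2,50,98]))
L=np.zeros_like(m); L[215:275,190:262]=True; L&=(Z>75)&(s<40)
P=np.c_[X[L],Y[L],Z[L]]
for z0 in range(75,175,10):
    q=P[(P[:,2]>=z0)&(P[:,2]<z0+10)]
    if len(q): print(z0,len(q),np.percentile(q[:,0],[5,50,95]).round(1),np.percentile(q[:,1],[2,98]).round(1))
print('bed', [ (X[v,u].round(1),Y[v,u].round(1),Z[v,u].round(1)) for v,u in [(231,287),(295,304)]])
E
```

```text
floor X [457.1 465.7 478.3 490.8 497.9] 576
floor Y [-86.7 -82.8 -46.7  -9.8  -5.2] 576
floor Z [26.3 28.3 31.5 35.6 37.9] 576
rails X (array([ 0,  0,  0,  0, 39, 58,  6,  4,  3,  1,  1,  3,  2, 50, 49,  0,  0,
        0,  0,  0,  0,  0,  0,  0]), array([440, 444, 448, 452, 456, 460, 464, 468, 472, 476, 480, 484, 488,
       492, 496, 500, 504, 508, 512, 516, 520, 524, 528, 532, 536])) Y [-96.66019186  -8.00696979]
stop block 194 [462.64933145 477.75086835 493.07962697] [-114.70212979 -104.11519292  -88.86111466] [44.35093448 52.4547339  56.14983138]
75 126 [540.  542.3 544.6] [-75.5   4. ]
85 158 [544.3 546.6 551.5] [-96.5   3.6]
95 124 [547.7 550.1 552.4] [-75.3  -1.5]
105 134 [551.  554.1 556.7] [-76.2   2. ]
115 138 [549.  557.8 560.1] [-75.2   3.5]
125 176 [553.3 561.7 564.5] [-75.7   5.7]
135 147 [563.8 566.2 569.1] [-75.9   5.4]
145 157 [567.7 570.1 572.9] [-76.1   5.1]
155 311 [572.1 576.8 582.5] [-74.8   5.4]
165 1 [576.8 576.8 576.8] [-67.8 -67.8]
bed [(np.float64(567.1), np.float64(-148.0), np.float64(12.9)), (np.float64(432.1), np.float64(-146.4), np.float64(12.5))]
```

{"method": "step_arm", "body": {"steps": [[[11,-39.5,0,0.0062,94],[11,-39.5,0,0.0062,94],[11,-39.5,0,0.0062,94],[11,-39.5,0,0.0062,94],[11,-39.5,0,0.0062,94],[11,-39.5,0,0.0062,94],[11,-39.5,0,0.0062,94],[11,-39.5,0,0.0062,94],[11,-39.5,0,0.0062,94],[11,-39.5,0,0.0062,94],[11,-39.5,0,0.0062,94],[11,-39.5,0,0.0062,94],[11,-39.5,0,0.0062,94],[11,-39.5,0,0.0062,94],[11,-39.5,0,0.0062,94],[11,-39.5,0,0.0062,94],[11,-39.5,0,0.0062,94],[11,-39.5,0,0.0062,94],[11,-39.5,0,0.0062,94],[11,-39.5,0,0.0062,94]]]}}

```text
t: 2.6
eef_pos: [427.0, -281.8, 205.2]
tool_rot: [-0.41, -3.114, -0.0]
ft_force: [0.6, 1.2, -0.6]
grip_width: 94.0
finger_force: 0.0
```

```bash
python3 - <<'E'
from h import *
im,d,c=cam('wrist'); s=status.read_state(); print(s['eef_pos'],s['tool_rot'],s['q'],c)
R=cv2.Rodrigues(s['tool_rot'])[0]; print('tool y',R[:,1],np.degrees(np.arctan2(R[1,1],R[0,1])))
W=cloud(d,c); m=(W[...,2]>16)&(W[...,2]<34)&(abs(W[...,0]-430)<60)&(abs(W[...,1]+282)<60)
P=W[m];print(len(P)); q=cv2.minAreaRect(P[:,:2].astype(np.float32)); print(q,cv2.boxPoints(q),np.median(P[:,2]))
cv2.imwrite('pics/w1.png',im)
E
```

```text
[ 427.58080515 -285.12347316  204.79713352] [-4.11657986e-01 -3.11419088e+00  8.75475575e-04] [-6.59054974e-01  2.20099941e-01  1.62296631e+00 -6.62797500e-04
  1.29851486e+00 -1.96682141e+00] (np.float64(365.8360527043285), 322.74013076850713, 246.02459977842256, array([[ 2.59922648e-01,  9.31855914e-01,  2.53149703e-01],
       [ 9.65629381e-01, -2.50924053e-01, -6.78013152e-02],
       [ 3.40292930e-04,  2.62071888e-01, -9.65048294e-01]]), array([ 353.41581721, -262.35779869,  384.96499545]))
tool y [ 2.59835190e-01  9.65652796e-01 -5.93401214e-04] 74.93971413225697
2052
((431.4721374511719, -283.10736083984375), (84.87908172607422, 25.263113021850586), 74.59609985351562) [[ 408.02148 -320.66714]
 [ 432.37708 -327.3776 ]
 [ 454.9228  -245.54758]
 [ 430.5672  -238.83713]] 25.257932136965366
```

View pics/w1.png

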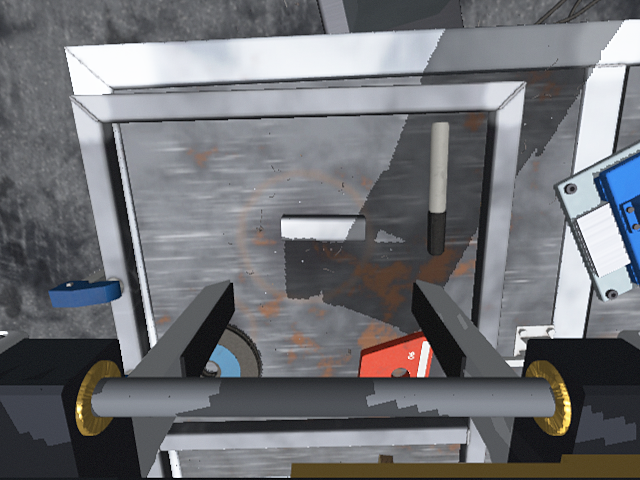

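The wrist view shows the tube centred at about (323,228), between the fingers and in line with the closing axis. The marker at (437,190) and the magnet at (395,355) are clear.

{"method": "step_arm", "body": {"steps": [[[4.5,-2.7,-30,0,94],[0,0,-40,0,94],[0,0,-40,0,94],[0,0,-35,0,94],[0,0,0,0,94],[0,0,0,0,94]]]}}

```text
t: 3.4
eef_pos: [432.0, -283.5, 61.7]
tool_rot: [0.41, 3.114, -0.001]
ft_force: [0.7, -0.1, -0.4]
grip_width: 94.0
finger_force: 0.0
```

{"method": "step_arm", "body": {"newtons": 20, "steps": [[[0,0,-24,0,94],[0,0,-23,0,94],[0,0,0,0,94],[0,0,0,0,80],[0,0,0,0,80],[0,0,0,0,80],[0,0,0,0,80]]]}}

```text
t: 4.28
eef_pos: [432.2, -283.7, 15.1]
tool_rot: [0.41, 3.113, -0.002]
ft_force: [-0.7, 0.7, 7.7]
grip_width: 84.9
finger_force: 20.0
```

{"method": "step_arm", "body": {"steps": [[[0,0,30,0,80],[0,0,40,0,80],[0,0,35,0,80],[7,25,0,0.052,80],[7,25,0,0.052,80],[7,25,0,0.052,80],[7,25,0,0.052,80],[7,25,0,0.052,80],[7,25,0,0.052,80],[7,25,0,0.052,80],[7,25,0,0.052,80],[7,25,0,0.052,80],[7,25,0,0.052,80],[0,0,0,0,80],[0,0,0,0,80],[0,0,0,0,80]]]}}

```text
t: 6.28
eef_pos: [501.3, -33.9, 118.7]
tool_rot: [-0.402, 3.116, -0.0]
ft_force: [-0.3, 0.5, -0.8]
grip_width: 85.0
finger_force: 20.0
```

```bash
python3 - <<'E'
from h import *
im,d,c=cam('wrist'); s=status.read_state(); R=cv2.Rodrigues(s['tool_rot'])[0]; print(s['eef_pos'],np.degrees(np.arctan2(R[1,1],R[0,1])),s['ft_force'])
W=cloud(d,c); np.savez('w2.npz',im=im,d=d,W=W,R=c[3],o=c[4],k=c[:3]); cv2.imwrite('pics/w2.png',im)
hsv=cv2.cvtColor(im,cv2.COLOR_BGR2HSV); bl=(hsv[...,0]>100)&(hsv[...,0]<125)&(hsv[...,1]>150)&(W[...,2]>26)&(W[...,2]<38)
P=W[bl]; q=cv2.minAreaRect(P[:,:2].astype(np.float32)); print(bl.sum(),np.median(P[:,2]),q)
E
```

```text
[501.37645837 -33.7898051  118.60624566] 104.72230673613124 [-0.51462171  0.14637892 -0.49941505]
16498 32.614746498443 ((496.9573669433594, 78.53860473632812), (141.60797119140625, 146.44590759277344), 14.639799118041992)
```

View pics/w2.png

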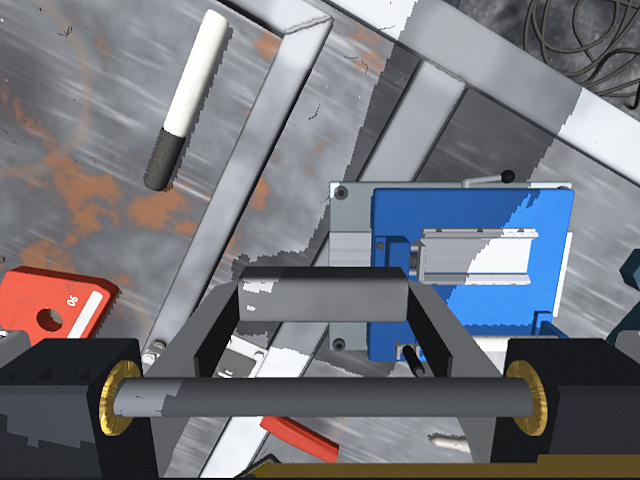

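The wrist view shows the tube gripped level by its ends at (323,295). The nest rails run from (420,235) to (540,282), with the stop at (405,260).

```bash
python3 - <<'E'
from h import *
z=np.load('w2.npz'); W,im=z['W'],z['im']; a=np.radians(14.72); ex=np.array([np.cos(a),np.sin(a)]); ey=np.array([-np.sin(a),np.cos(a)])
X=W[...,:2]@ex;Y=W[...,:2]@ey;Z=W[...,2]; s=im.max(2).astype(int)-im.min(2)
m=np.zeros(s.shape,bool); m[222:292,418:545]=True
g=m&(Z>39)&(Z<48)
for lo,hi in ((-85,-60),(-60,-35),(-35,-8)):
    k=g&(Y>lo)&(Y<hi); x=X[k]; n,f=x[x<478],x[x>478]; print(lo,'near rail',np.percentile(n,[2,50,98]).round(1),'far',np.percentile(f,[2,50,98]).round(1))
print('rails Y',np.percentile(Y[g&(s<50)],[1,99]), 'floor z',np.median(Z[m&(Z>25)&(Z<37)&(s<40)]))
p=np.zeros(s.shape,bool); p[240:280,385:425]=True; p&=(Z>44)&(Z<60); print('stop',p.sum(),np.percentile(Y[p],[2,50,98]),np.percentile(X[p],[2,98]),Z[p].max())
t=np.zeros(s.shape,bool); t[275:325,235:415]=True; t&=(Z>118)&(Z<140); q=cv2.minAreaRect(np.c_[X[t],Y[t]].astype(np.float32)); print('tube top',np.median(Z[t]),q)
e=np.array([501.376,-33.79]); print('tool',e@ex,e@ey)
c=W[255,480]; print(c)
E
```

```text
-85 near rail [460.1 461.8 464.5] far [494.5 497.  500.1]
-60 near rail [460.2 461.9 464.5] far [494.6 497.  500.2]
-35 near rail [459.7 461.9 464.5] far [494.6 497.  500.1]
rails Y [-90.05077431  -6.58682965] floor z 32.931826357826566
stop 1164 [-114.83028601 -102.18405612  -89.75632069] [463.83807598 490.27227095] 56.52820624247411
tube top 128.81927180720575 ((475.2402038574219, -159.7694091796875), (92.2645034790039, 25.56077003479004), 89.69288635253906)
tool 476.3345069856481 -160.0784024493609
[474.18230435  81.85663421  32.76566142]
```

{"method": "step_arm", "body": {"steps": [[[-7.9,34.1,0,0,80],[-7.9,34.1,0,0,80],[-7.9,34.1,0,0,80],[-7.9,34.1,0,0,80],[0,0,-25,0,80],[0,0,-25,0,80],[0,0,-5,0,80],[0,0,0,0,80],[0,0,0,0,80]]]}}

```text
t: 7.45
eef_pos: [470.4, 103.2, 64.4]
tool_rot: [-0.404, 3.114, 0.0]
ft_force: [-0.2, 0.2, -1.2]
grip_width: 85.2
finger_force: 20.0
```

```bash
python3 - <<'E'
from h import *
im,d,c=cam('wrist'); s=status.read_state(); W=cloud(d,c); cv2.imwrite('pics/w3.png',im)
a=np.radians(14.72); ex=np.array([np.cos(a),np.sin(a)]); ey=np.array([-np.sin(a),np.cos(a)])
e=s['eef_pos']; print(e,'tool XY',e[:2]@ex,e[:2]@ey,s['ft_force'])
X=W[...,:2]@ex;Y=W[...,:2]@ey;Z=W[...,2]
for zl,zh in((39,46),(65,78)):
  for lo,hi in ((-85,-65),(-55,-35),(-30,-10)):
    k=(Z>zl)&(Z<zh)&(Y>lo)&(Y<hi)&(X>445)&(X<515)
    if k.sum()>5: print(zl,lo,k.sum(),np.percentile(X[k],[1,10,25,50,75,90,99]).round(1))
E
```

```text
[470.36763734 103.20004096  64.31075124] tool XY 481.15242864750087 -19.705408227624357 [-0.10589806  0.73757591 -1.20292361]
39 -85 275 [458.7 459.8 460.3 461.3 462.3 463.7 464.2]
39 -55 271 [459.2 459.9 460.5 461.4 462.8 464.  464.8]
39 -30 247 [459.3 460.2 460.7 461.7 462.8 463.9 464.2]
65 -85 119 [471.5 471.6 471.8 472.  472.1 472.3 472.5]
65 -55 1975 [467.7 468.3 471.  477.6 484.3 488.5 492.2]
65 -30 1970 [467.7 468.4 471.1 477.5 484.1 488.4 492. ]
```

View pics/w3.png

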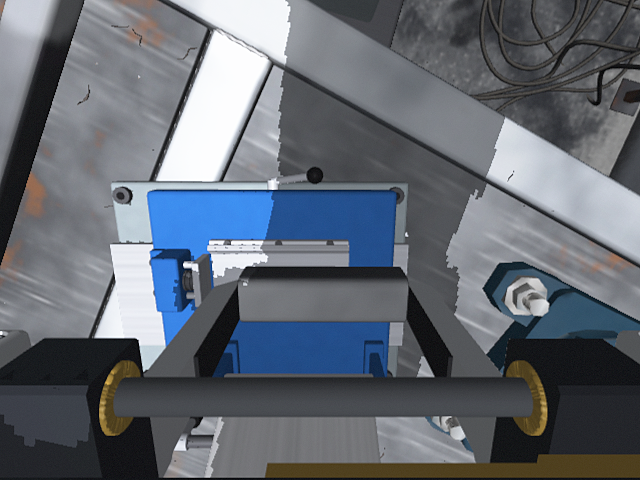

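The wrist view shows the tube lined up above the nest at (323,295), clear of the stop pad at (205,280).

{"method": "step_arm", "body": {"steps": [[[-0.6,-0.2,-5,0,80],[0,0,-5,0,80],[0,0,-3,0,80],[0,0,-2,0,80],[0,0,0,0,80]]]}}

```text
t: 8.12
eef_pos: [469.2, 103.1, 48.3]
tool_rot: [0.404, -3.115, 0.0]
ft_force: [1.3, -0.0, -1.9]
grip_width: 84.6
finger_force: 20.0
```

{"method": "step_arm", "body": {"steps": [[[0,0,-1,0,80],[0,0,0,0,80]]]}}

```text
t: 8.38
eef_pos: [469.3, 103.1, 47.5]
tool_rot: [-0.404, 3.115, 0.0]
ft_force: [0.6, 0.1, -0.8]
grip_width: 84.9
finger_force: 20.0
```

{"method": "step_arm", "body": {"steps": [[[0,0,-0.7,0,80],[0,0,0,0,80]]]}}

```text
t: 8.62
eef_pos: [469.4, 103.1, 47.1]
tool_rot: [-0.404, 3.115, -0.0]
ft_force: [-1.8, -0.0, 5.4]
grip_width: 84.9
finger_force: 20.0
```

{"method": "step_arm", "body": {"steps": [[[0,0,0.3,0,94],[0,0,0,0,94],[0,0,0,0,94],[0,0,5,0,94],[0,0,20,0,94],[0,0,25,0,94],[0,0,0,0,94]]]}}

```text
t: 9.5
eef_pos: [470.2, 103.2, 98.6]
tool_rot: [-0.404, 3.112, 0.0]
ft_force: [0.4, -0.8, -0.5]
grip_width: 94.0
finger_force: 0.0
```

```bash
python3 - <<'E'
from h import *
im,d,c=cam('wrist'); s=status.read_state(); W=cloud(d,c); e=s['eef_pos']
a=np.radians(14.72); ex=np.array([np.cos(a),np.sin(a)]); ey=np.array([-np.sin(a),np.cos(a)])
print(e,e[:2]@ex,e[:2]@ey,s['ft_force'],s['grip_width'])
X=W[...,:2]@ex;Y=W[...,:2]@ey;Z=W[...,2]
k=(Z>51)&(Z<61)&(X>455)&(X<505)&(Y>-80)&(Y<45); q=cv2.minAreaRect(np.c_[X[k],Y[k]].astype(np.float32)); print('tube',k.sum(),np.median(Z[k]),q,np.percentile(Y[k],[1,99]))
p=(Z>36)&(Z<60)&(X>462)&(X<494)&(Y>-95)&(Y<-84); print('pad Y',np.percentile(Y[p],[50,90,99]))
z=np.load('top0.npz');W=z['W'];X=W[...,:2]@ex;Y=W[...,:2]@ey;Z=W[...,2]
for y0 in range(40,220,20):
  k=(X>435)&(X<525)&(Y>y0)&(Y<y0+20); print(y0,np.nanmax(Z[k]).round())
E
```

```text
[469.50474916 103.1038273   97.39322844] 480.2934137625083 -19.57920800074948 [-0.25585997 -0.43252636 -0.37827304] 94.11018664037817
tube 5029 57.25932592702415 ((479.1340026855469, -19.98017120361328), (85.15849304199219, 25.3101863861084), 89.85955047607422) [-61.56315197  21.32437474]
pad Y [-88.97757902 -88.54769581 -84.88041528]
40 4.0
60 5.0
80 17.0
100 37.0
120 156.0
140 157.0
160 158.0
180 156.0
200 157.0
```

The tube lies in the nest (top at z 57), 26 mm short of the stop. The vise (157 mm tall, beyond Y = 120) would block the gripper body, so I turn the gripper a quarter before pushing.

{"method": "step_arm", "body": {"steps": [[[-2.9,6.5,0,-0.1745,0],[-2.9,6.5,0,-0.1745,0],[-2.9,6.5,0,-0.1745,0],[-2.9,6.5,0,-0.1745,0],[-2.9,6.5,0,-0.1745,0],[-2.9,6.5,0,-0.1745,0],[-2.9,6.5,0,-0.1745,0],[-2.9,6.5,0,-0.1745,0],[-2.9,6.5,0,-0.1745,0],[0,0,0,0,0],[0,0,0,0,0],[0,0,0,0,0]]]}}

```text
t: 11.05
eef_pos: [443.2, 161.3, 96.8]
tool_rot: [-1.914, -2.491, 0.0]
ft_force: [-0.8, 0.1, -0.3]
grip_width: 0.1
finger_force: 0.0
```

```bash
python3 - <<'E'
from h import *
s=status.read_state(); e=s['eef_pos']
a=np.radians(14.72); ex=np.array([np.cos(a),np.sin(a)]); ey=np.array([-np.sin(a),np.cos(a)])
R=cv2.Rodrigues(s['tool_rot'])[0]
print(e,e[:2]@ex,e[:2]@ey,s['ft_force'],s['grip_width'],s['q'],np.degrees(np.arctan2(R[1,1],R[0,1])))
E
```

```text
[443.1648822  161.32619988  96.83215167] 469.6120914361737 43.42509831154068 [-0.76462066  0.11527507 -0.32568834] 0.10556190479675656 [ 2.71464274e-01  2.54586095e-01  1.85374205e+00 -5.57514526e-05
  1.03359023e+00  1.08976942e-02] 14.930999900447793
```

{"method": "step_arm", "body": {"steps": [[[0,0,-25,0,0],[0,0,-26,0,0],[0,0,0,0,0],[1.3,-4.8,0,0,0],[0.8,-2.9,0,0,0],[0.5,-1.9,0,0,0],[0.5,-1.9,0,0,0],[0.5,-1.9,0,0,0],[0.5,-1.9,0,0,0],[0,0,0,0,0]]]}}

```text
t: 12.3
eef_pos: [447.3, 146.1, 46.0]
tool_rot: [1.917, 2.489, -0.0]
ft_force: [0.5, 0.7, -0.8]
grip_width: 0.1
finger_force: 0.0
```

{"method": "step_arm", "body": {"steps": [[[0.5,-1.9,0,0,0],[0.5,-1.9,0,0,0],[0.5,-1.9,0,0,0],[0.5,-1.9,0,0,0],[0.5,-1.9,0,0,0],[0.5,-1.9,0,0,0],[0.5,-1.9,0,0,0],[0.5,-1.9,0,0,0],[0,0,0,0,0]]]}}

```text
t: 13.42
eef_pos: [451.3, 130.9, 46.1]
tool_rot: [1.917, 2.489, 0.0]
ft_force: [-0.5, 1.0, 0.4]
grip_width: 0.5
finger_force: 0.0
```

```bash
cat > chk.py <<'E'
from h import *
a=np.radians(14.72); ex=np.array([np.cos(a),np.sin(a)]); ey=np.array([-np.sin(a),np.cos(a)])
s=status.read_state(); im,d,c=cam('top'); W=cloud(d,c); e=s['eef_pos']; print(e,e[:2]@ex,e[:2]@ey,s['ft_force'][:2]@ey)
X=W[...,:2]@ex;Y=W[...,:2]@ey;Z=W[...,2]
k=(Z>51)&(Z<61)&(X>468)&(X<488)&(Y>-125)&(Y<45); print('h',np.histogram(Y[k],bins=np.arange(-120,45,5)))
E
python3 chk.py
```

```text
[451.32471944 130.9270421   46.08272971] 469.77982429385617 11.950289277724552 1.0715539307348354
h (array([ 0, 20, 24, 23,  5,  9,  7, 15, 26, 25, 27, 29, 26, 26, 29, 26, 27,
       27, 27, 26, 27, 27, 23,  1,  0,  0,  0,  0,  0,  0,  0,  0]), array([-120, -115, -110, -105, -100,  -95,  -90,  -85,  -80,  -75,  -70,
        -65,  -60,  -55,  -50,  -45,  -40,  -35,  -30,  -25,  -20,  -15,
        -10,   -5,    0,    5,   10,   15,   20,   25,   30,   35,   40]))
```

{"method": "step_arm", "body": {"steps": [[[0.25,-0.97,0,0,0],[0.25,-0.97,0,0,0],[0.25,-0.97,0,0,0],[0,0,0,0,0]]]}}

```text
t: 13.98
eef_pos: [452.1, 128.1, 46.1]
tool_rot: [1.917, 2.489, -0.0]
ft_force: [0.4, 0.8, 0.6]
grip_width: 0.4
finger_force: 0.0
```

{"method": "step_arm", "body": {"steps": [[[0.13,-0.48,0,0,0],[0.13,-0.48,0,0,0],[0,0,0,0,0]]]}}

```text
t: 14.35
eef_pos: [452.3, 127.2, 46.1]
tool_rot: [1.917, 2.489, 0.0]
ft_force: [-0.6, 0.2, 0.1]
grip_width: 0.4
finger_force: 0.3
```

{"method": "step_arm", "body": {"steps": [[[0.13,-0.48,0,0,0],[0.13,-0.48,0,0,0],[0,0,0,0,0]]]}}

```text
t: 14.72
eef_pos: [452.5, 126.2, 46.0]
tool_rot: [1.917, 2.489, -0.0]
ft_force: [-1.5, 0.5, 0.1]
grip_width: 0.6
finger_force: 0.3
```

Now Y is about 7.2. I continue in single half-millimetre steps.

{"method": "step_arm", "body": {"steps": [[[0.13,-0.48,0,0,0],[0,0,0,0,0]]]}}

```text
t: 14.98
eef_pos: [452.7, 125.7, 46.1]
tool_rot: [1.917, 2.489, 0.0]
ft_force: [-0.1, 0.8, 0.6]
grip_width: 0.5
finger_force: 0.3
```

{"method": "step_arm", "body": {"steps": [[[0.13,-0.48,0,0,0],[0,0,0,0,0]]]}}

```text
t: 15.22
eef_pos: [452.8, 125.4, 46.1]
tool_rot: [-1.916, -2.489, -0.0]
ft_force: [-0.6, 3.0, 0.8]
grip_width: 0.9
finger_force: 1.5
```

{"method": "step_arm", "body": {"steps": [[[0.13,-0.48,0,0,0],[0,0,0,0,0]]]}}

```text
t: 15.48
eef_pos: [452.8, 125.3, 46.1]
tool_rot: [-1.916, -2.489, -0.001]
ft_force: [-1.2, 7.4, 1.6]
grip_width: 0.3
finger_force: 3.6
```

Home was felt: 7.4 N with no further travel, well under 20 N. I back off, rise and check.

{"method": "step_arm", "body": {"steps": [[[-0.5,2,0,0,0],[-2.5,9.6,0,0,0],[0,0,10,0,0],[0,0,45,0,0],[0,0,50,0,0],[0,0,50,0,0],[0,0,0,0,0]]]}}

```text
t: 16.35
eef_pos: [451.2, 136.7, 205.1]
tool_rot: [1.913, 2.486, 0.008]
ft_force: [-0.5, 0.4, -0.5]
grip_width: 0.3
finger_force: 0.0
```

```bash
cat >> chk.py <<'E'
w,dw,cw=cam('wrist'); V=cloud(dw,cw); A=V[...,:2]@ex;B=V[...,:2]@ey;C=V[...,2]
k=(C>51)&(C<61)&(A>468)&(A<490)&(B>-87)&(B<45); print('tube Y wrist',k.sum(),np.percentile(B[k],[1,99]) if k.any() else 0)
L=(Z>140)&(Z<172)&(X>540)&(X<620)&(Y>-78)&(Y<8); print('leaf edge',L.sum(),np.percentile(X[L],[2,50,98]),Z[L].max())
t=np.load('top0.npz');W=t['W'];X=W[...,:2]@ex;Y=W[...,:2]@ey;Z=W[...,2]
k=(Z>125)&(X>595)&(X<760)&(Y>-150)&(Y<60); print('behind tall',k.sum(),X[k].min() if k.any() else 0, Y[k].min() if k.any() else 0,Y[k].max() if k.any() else 0)
E
python3 chk.py
```

```text
[451.23223277 136.69600741 205.08015402] 471.15624164365863 17.553412506815516 0.5397404188138856
h (array([ 0, 18, 24, 25,  2,  9, 26, 27, 27, 24, 28, 26, 28, 27, 29, 26, 26,
       26, 26, 26, 28, 27, 25, 11,  0,  0,  0,  0,  0,  0,  0,  0]), array([-120, -115, -110, -105, -100,  -95,  -90,  -85,  -80,  -75,  -70,
        -65,  -60,  -55,  -50,  -45,  -40,  -35,  -30,  -25,  -20,  -15,
        -10,   -5,    0,    5,   10,   15,   20,   25,   30,   35,   40]))
tube Y wrist 639 [-31.2961539   -3.64621929]
leaf edge 545 [565.79260058 573.23825093 582.97531015] 163.75491274157378
behind tall 366 716.0801715496751 -149.9822516031496 -113.23954913021039
```

{"method": "step_arm", "body": {"steps": [[[31,-2.5,0,0,0],[31,-2.5,0,0,0],[31,-2.5,0,0,0],[31,-2.5,0,0,0],[31,-2.5,0,0,0],[0,0,0,0,0],[0,0,-30,0,0],[0,0,-35,0,0],[0,0,0,0,0],[0,0,0,0,0]]]}}

```text
t: 17.7
eef_pos: [605.0, 124.0, 137.3]
tool_rot: [1.916, 2.489, 0.001]
ft_force: [1.1, 0.2, 0.1]
grip_width: 0.4
finger_force: 0.0
```

```bash
python3 - <<'E'
from h import *
im,d,c=cam('scene'); cv2.imwrite('pics/s4.png',im[150:450,150:450]); s=status.read_state(); print(s['eef_pos'],s['ft_force'])
E
```

```text
[605.26018717 124.04256574 137.65153715] [0.07810451 0.95085343 0.57398808]
```

View pics/s4.png

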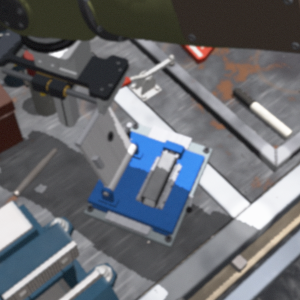

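The scene view shows the fingers behind the raised leaf at about crop (95,95), with the tube in the nest at (162,178). Now I push toward -X.

{"method": "step_arm", "body": {"steps": [[[-3.9,-1,0,0,0],[-3.9,-1,0,0,0],[-3.9,-1,0,0,0],[-3.9,-1,0,0,0],[-3.9,-1,0,0,0],[-3.9,-1,0,0,0],[0,0,0,0,0]]]}}

```text
t: 18.62
eef_pos: [582.7, 118.1, 137.4]
tool_rot: [1.915, 2.487, 0.005]
ft_force: [7.8, 1.7, 4.2]
grip_width: 0.8
finger_force: 3.7
```

{"method": "step_arm", "body": {"steps": [[[-3.9,-1,0,0,0],[-3.9,-1,0,0,0],[-3.9,-1,0,0,0],[-3.9,-1,0,0,0],[-3.9,-1,0,0,0],[-3.9,-1,0,0,0],[-3.9,-1,0,0,0],[-3.9,-1,0,0,0],[0,0,0,0,0]]]}}

```text
t: 19.75
eef_pos: [550.4, 109.9, 136.3]
tool_rot: [1.916, 2.489, 0.001]
ft_force: [3.2, 0.9, 2.5]
grip_width: 0.9
finger_force: 1.8
```

```bash
cat > leaf.py <<'E'
from h import *
a=np.radians(14.72); ex=np.array([np.cos(a),np.sin(a)]); ey=np.array([-np.sin(a),np.cos(a)])
s=status.read_state(); e=s['eef_pos']; print(e,e[:2]@ex,e[:2]@ey,s['ft_force'],s['ft_force'][:2]@ex)
for n in('scene',):
    im,d,c=cam(n); W=cloud(d,c); X=W[...,:2]@ex;Y=W[...,:2]@ey;Z=W[...,2]
    for z0 in range(50,180,10):
        k=(Z>z0)&(Z<z0+10)&(X>400)&(X<600)&(Y>-18)&(Y<5)
        if k.sum()>5: print(z0,k.sum(),np.percentile(X[k],[5,50,95]).round(0))
E
python3 leaf.py
```

```text
[550.36572463 109.87863399 136.34638518] 560.2219088650098 -33.573172057353055 [3.2490388  0.8732655  2.48090881] 3.3642953654949705
50 163 [468. 479. 491.]
60 63 [533. 535. 537.]
70 31 [537. 537. 538.]
80 23 [537. 537. 538.]
90 13 [537. 537. 538.]
100 8 [537. 538. 538.]
110 23 [528. 537. 538.]
120 26 [529. 538. 538.]
130 51 [529. 538. 539.]
140 34 [537. 538. 539.]
150 38 [537. 538. 539.]
160 106 [538. 541. 548.]
170 22 [540. 543. 545.]
```

{"method": "step_arm", "body": {"steps": [[[-3.9,-1,0,0,0],[-3.9,-1,0,0,0],[-3.9,-1,0,0,0],[-3.9,-1,0,0,0],[-3.9,-1,0,0,0],[0,0,0,0,0]]]}}

```text
t: 20.55
eef_pos: [530.5, 104.9, 135.9]
tool_rot: [-1.916, -2.489, 0.001]
ft_force: [2.7, 0.7, -2.1]
grip_width: 0.7
finger_force: 1.1
```

{"method": "step_arm", "body": {"steps": [[[-3.9,-1,0,0,0],[0,0,0,0,0],[0,0,0,0,0]]]}}

```text
t: 20.92
eef_pos: [526.9, 103.9, 136.1]
tool_rot: [-1.916, -2.489, 0.0]
ft_force: [1.9, 2.4, -0.8]
grip_width: 0.2
finger_force: 1.0
```

```bash
python3 leaf.py
```

```text
[526.87623547 103.9282477  136.06748224] 535.9913987228178 -33.359686287891314 [ 1.87615407  2.41114278 -0.79167921] 2.4272377309384847
50 160 [469. 480. 491.]
60 46 [495. 535. 548.]
110 6 [518. 524. 525.]
120 28 [513. 518. 522.]
130 9 [516. 519. 520.]
140 9 [516. 517. 518.]
150 8 [514. 514. 516.]
160 119 [513. 517. 522.]
```

Force is falling and the leaf is not past its snap point yet. I continue in small steps.

{"method": "step_arm", "body": {"steps": [[[-2.9,-0.8,0,0,0],[-2.9,-0.8,0,0,0],[0,0,0,0,0]]]}}

```text
t: 21.35
eef_pos: [520.9, 102.2, 136.1]
tool_rot: [-1.917, -2.489, 0.0]
ft_force: [1.5, 0.8, -0.6]
grip_width: 0.5
finger_force: 0.6
```

{"method": "step_arm", "body": {"steps": [[[-2.9,-0.8,0,0,0],[0,0,0,0,0],[0,0,0,0,0]]]}}

```text
t: 21.72
eef_pos: [518.2, 101.5, 136.1]
tool_rot: [-1.917, -2.489, 0.0]
ft_force: [2.2, -0.8, 0.8]
grip_width: 0.3
finger_force: 0.5
```

{"method": "step_arm", "body": {"steps": [[[-2.9,-0.8,0,0,0],[0,0,0,0,0],[0,0,0,0,0]]]}}

```text
t: 22.1
eef_pos: [515.3, 100.7, 136.0]
tool_rot: [-1.917, -2.489, 0.0]
ft_force: [1.7, 1.5, 0.2]
grip_width: 0.3
finger_force: 0.3
```

```bash
python3 leaf.py
```

```text
[515.26519108 100.668678   136.04025336] 523.9331968590716 -33.56195909238839 [1.7361061  1.53366511 0.20845873] 2.0688230717535263
50 168 [469. 480. 492.]
60 52 [533. 544. 548.]
70 6 [539. 541. 544.]
120 23 [504. 508. 522.]
150 21 [500. 501. 510.]
160 96 [500. 505. 509.]
```

Pad force is down to 0.3 N, so it is close to the snap point.

{"method": "step_arm", "body": {"steps": [[[-2.9,-0.8,0,0,0],[0,0,0,0,0],[0,0,0,0,0]]]}}

```text
t: 22.52
eef_pos: [512.4, 99.9, 136.0]
tool_rot: [-1.917, -2.489, 0.0]
ft_force: [-0.2, -0.1, 0.6]
grip_width: 0.4
finger_force: 0.2
```

{"method": "step_arm", "body": {"steps": [[[-2.9,-0.8,0,0,0],[0,0,0,0,0],[0,0,0,0,0],[0,0,0,0,0]]]}}

```text
t: 23.02
eef_pos: [509.5, 99.1, 136.0]
tool_rot: [-1.917, -2.489, 0.0]
ft_force: [0.8, 0.6, -0.2]
grip_width: 0.4
finger_force: 0.1
```

```bash
python3 leaf.py
```

```text
[509.50591732  99.09186776 136.04457223] 517.9622870625393 -33.623611077667 [ 0.84996351  0.62164275 -0.21425927] 0.9800236235416092
50 167 [469. 479. 491.]
60 45 [534. 545. 548.]
70 14 [538. 540. 543.]
80 10 [533. 535. 536.]
90 14 [528. 530. 532.]
100 12 [524. 525. 528.]
110 14 [502. 520. 523.]
120 29 [501. 507. 518.]
130 8 [510. 513. 514.]
150 59 [494. 496. 504.]
160 56 [496. 500. 502.]
```

{"method": "step_arm", "body": {"steps": [[[-2.9,-0.8,0,0,0],[0,0,0,0,0],[0,0,0,0,0],[0,0,0,0,0]]]}}

```text
t: 23.58
eef_pos: [506.6, 98.3, 136.0]
tool_rot: [-1.917, -2.489, 0.0]
ft_force: [0.1, -0.1, 0.1]
grip_width: 0.3
finger_force: 0.0
```

{"method": "step_arm", "body": {"steps": [[[-2.9,-0.8,0,0,0],[0,0,0,0,0],[0,0,0,0,0],[0,0,0,0,0]]]}}

```text
t: 24.08
eef_pos: [503.8, 97.5, 136.1]
tool_rot: [1.917, 2.489, 0.0]
ft_force: [0.2, 0.2, -0.5]
grip_width: 0.7
finger_force: 0.0
```

```bash
python3 leaf.py
```

```text
[503.75640683  97.50763948 136.05965177] 511.99893520903174 -33.69491844393058 [ 0.21986486  0.15931326 -0.49036514] 0.2531294958843766
50 161 [469. 479. 491.]
60 65 [538. 543. 548.]
70 55 [530. 535. 542.]
80 47 [522. 526. 529.]
90 52 [513. 517. 521.]
100 61 [486. 508. 512.]
110 60 [496. 499. 504.]
120 55 [487. 491. 495.]
130 46 [470. 484. 486.]
140 108 [469. 473. 479.]
```

The leaf has left the finger and is closing on its own. I withdraw back and up, then wait.

{"method": "step_arm", "body": {"steps": [[[15,4,0,0,0],[15,4,20,0,0],[0,0,40,0,0],[0,0,40,0,0],[0,0,0,0,0],[0,0,0,0,0],[0,0,0,0,0],[0,0,0,0,0],[0,0,0,0,0],[0,0,0,0,0],[0,0,0,0,0],[0,0,0,0,0],[0,0,0,0,0],[0,0,0,0,0],[0,0,0,0,0],[0,0,0,0,0]]]}}

```text
t: 26.12
eef_pos: [533.7, 105.5, 236.1]
tool_rot: [1.917, 2.489, 0.0]
ft_force: [0.2, -0.2, -0.1]
grip_width: 0.5
finger_force: 0.0
```

```bash
python3 leaf.py; python3 - <<'E'
from h import *
im,d,c=cam('scene'); cv2.imwrite('pics/s5.png',cv2.resize(im[200:420,180:420],None,fx=2.5,fy=2.5))
E
```

```text
[533.73201078 105.47846975 236.07222556] 543.0160659796414 -33.6023660225297 [ 0.17586757 -0.22801161 -0.05882145] 0.11215870294604699
60 1025 [437. 488. 539.]
70 21 [436. 540. 545.]
```

View pics/s5.png

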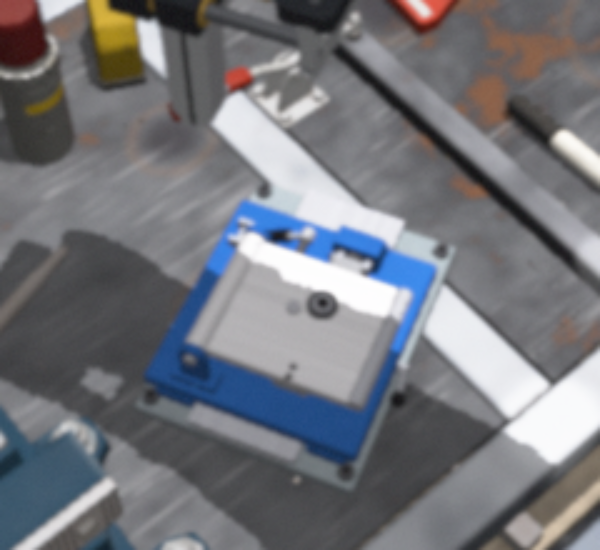

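The leaf is shut flat on the tube around (300,320), at z of about 65 from hinge to edge. The bystanders are untouched and the arm is clear.

```bash
python3 -c "
from rig import r; print(r.finish_job())"
```

```text
the job is handed in; nothing more can be done
None
```

The tube is in the nest and was felt home against the end stop at about 7 N; the leaf was tipped past its snap point and sprang shut on it unpressed, the can, punch, marker and magnet weren't touched, and the job is handed in (about 26 s of the 58 s).

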